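Rock the stuck tube block out of the dry block heater

ROBOT

A 6-joint arm with a two-finger parallel gripper is mounted at the origin on a cart in front of the work surface, level with it; the furniture and walls round the work are solid. World frame = base frame: x ahead of the robot, y to its left, z up, the work surface at z = 0. Lengths are in m, angles in rad, forces in N, time in s.
With the tool pointing down it reaches from about 0.35 to 0.775 m from the base axis. Payload 5.5 kg.
Tool frame: the origin (TCP) lies midway between the tips of the shut fingers; the grasp point (between the pads) lies 19 mm behind it; z points along the fingers, y is the line along which they close (so a half turn about z gives the same grasp; the last joint's range is limited). The gripper opens to 85 mm and grips with 20 to 120 N. Pads are 22 mm wide; open, the fingers measure 114 mm over their backs; the gripper's body (76 mm by 85 mm) begins 54 mm behind the grasp point. The pads swing forward as they close: fully open they stand 13 mm farther back than shut.
Start: joints at [1.067, 0.313, 0.046, 1.304, 0, 1.431], TCP at [0.205, 0.537, 0.231] pointing down, gripper open.
Joint ranges: [-2.76, 2.76], [-0.86, 1.69], [-1.03, 1.26], [-2.2, 2.34], [-1.47, 1.5], [-3.14, 3.14]. Speed limits (rad/s): [2.57, 2.57, 3.14, 3.14, 3.14, 3.14].

INTERFACE

Orientations are given as a unit quaternion [w, x, y, z].
In Python, from workcell import env gives the robot as it stands.
- The arm moves only by the tool move_arm, never from a script. Its argument "targets" is a list of rows, each a list of 3 entries, a list of its own where there are three numbers: the shift along the tool's x, y, z in mm, then the turn, a rotation vector about the tool's x, y, z in units of 10 degrees (1.0 is 10 degrees), then the closure, from -1 (fully open) to 1 (shut). In form: [[[dx, dy, dz], [ax, ay, az], gripper], ...]. A call has 1 to 5 rows; each row is the pose to reach, as a shift and turn from the pose commanded when the call began, along the tool's axes at that moment; what a row does not reach only later rows make up. A row lasts 1/8 s, in which the tool goes at most 62.5 mm and 10.7 degrees, less where a joint would pass 70% of its speed; a pose out of reach is approached as far as the arm can. A call with a gripper value outside its range is refused whole. The fingers move at their own pace and stop on an object; "squeeze" is the grip in N (left out, the last holds). Time passes only in rows, so rows that repeat a pose let the fingers close. It gives the time, the measured TCP pose, the force, the opening and the grip force at its end, in the units of the state.
- env.get_state(): the state, without advancing time (a new reading comes with each control period).
- env.read_camera(name): name is "scene" or "top" or "wrist"; returns a dict with "pixels" (384x512x3 uint8, red, green, blue), "fovy" (degrees; the focal length in pixels is half the picture's height over the tangent of half this angle, whatever the lens; pixels are square), "cx", "cy" (the principal point, pixels), "extrinsics" (4x4, takes a point from world to camera coordinates); the wrist camera has in their place "mount" (4x4, takes a point from camera to tool coordinates, whose origin is the TCP and whose axes are the flange's). Camera axes: x right, y up, looking along -z (the intrinsics and any distortion apply to the point x, -y, -z); pixel columns grow to the right and rows downward; lengths in m; the calibration is good to about 2 mm. A picture is of the moment at which its call begins: read the wrist's pose just before it. There is no depth.
- env.hand_in(): hands the job in; it is judged then, once.
Trained networks look in a picture, given as the dict that the camera call returned (one of the last four; its "shot" number tells which), for a name from the list of things; names that differ only in an ending like _2 or _b are one class to them, and where a whole thing is asked for, a point or a joint stands for the part that bears it (a point fixed in the world has none). Each returns a list of dicts, best first, with "confidence" (0 to 1); they miss things now and then, are a little off and sometimes report something else, mostly with a low value. They report only what shows in the picture. A call takes as long as a camera call. They do not tell look-alikes from the thing itself.
- env.spot_in(thing, picture): "centre" ([x, y, z] in m, in world coordinates, good to about 4 mm: the middle of the surface that is visible of it).
- env.regions_of(thing, picture): "mask" (384x512 bool, what is visible of it).
- env.landmark_of(thing, picture): "centre" ([x, y, z] in m, in world coordinates, good to about 4 mm: a listed point, or the origin of a listed thing).
The state is a dict: "clock": time; "joint_pos": joint angles; "qvel": joint speeds; "tau": joint torques, N m; "tcp_pos": TCP position; "orientation": TCP orientation; "wrist_force": force on the tool from outside, world axes, zero at the start; "ft_torque": the same for the moment, N m; "finger_gap": finger opening in m; "grip_force": force on a finger pad.
Only numpy, scipy, OpenCV 4.12 (cv2) and the standard library are available. Lean on these libraries where they do the work, as an engineer would, in place of code of your own. Each camera call takes 0.05 s, during which the arm holds its last target. There are 200 camera calls.

TASK

The well of the little dry block heater has to be wiped out: lift the clear cover off the heater by its blue handle and set it down, rim first, in the empty bay of the grey accessory tray. Then take the metal tube block by its black handle and rock it side to side until it frees from its tight well - do not pull it straight out, or the heater comes up with it; the heater has to stay standing where it is. Finish while still holding the block still and level just clear above its well, a finger's width or two, and leave everything else on the desk alone.

Things in the scene. Friction and masses are not known exactly. Their poses are not given: they have to be found in the camera images.
- heater: portable dry block heater, grey tub 150 (x) x 190 (y) x 30 mm with a white deck on it (deck at z = 48 mm); stands loose on the desk, 1.05 kg. Origin on the desk under the centre of its well; x axis from its front (dark control strip) to its back, y to its left. The tub spans x = -85 to +65, y = +-95 mm. A black collar 62 (x) x 86 (y) mm round the well rises to z = 54 mm.
- well (a point): centre of the mouth of the heater's well, at the top of the black collar (z = 54 mm in the heater), axes as the heater. The well is 47 (x) x 70 (y) mm and 24 mm deep, its floor at z = 30 mm in the heater. The block sits in it with 3 mm play at each y end and 1.5 mm at each x side.
- leaf (a point): one of two sprung steel leaves, at the +y and -y ends of the well, 7 mm below its mouth. Each presses 13 N on the block's end face, holds it by 6.5 to 9.5 N of friction and can yield 3 mm. Together they hold more than the heater weighs: a straight pull lifts the heater. Tipping the block about its x axis by some 6 degrees slides one end up at a time while the other leaf holds; repeat to and fro.
- block: aluminium tube block 44 (x) x 64 (y) x 34 mm with six tube holes and a black lifting handle, 0.2 to 0.35 kg. Origin at the centre of its underside, z up. At the start fully seated under the cover: underside on the well floor, axes along the heater's; the top 10 mm of the block and the handle stand out of the collar.
- block_handle (a point): centre of the block's black lifting handle, 61 mm above the block's underside: a bar 22 (x) x 34 (y) x 26 mm on a 14 mm thick, 14 mm high steel stem. Gripped across its y faces (34 mm apart) with 60 to 100 N it can be tipped firmly about the block's x axis.
- cover: clear dust cover, an upside-down box 72 (x) x 96 (y) x 65 mm with 3 mm walls, 55 to 90 g, with a blue bar handle 16 (x) x 40 (y) x 20 mm on top, 73 to 93 mm above its rim. Origin at the centre of its open rim, z up. At the start it stands loosely on the heater's deck over the collar (2 mm play), axes along the heater's, over the block.
- tray: grey accessory tray, 88 (x) x 176 (y) mm, walls 15 mm high and 4 mm thick, floor 3 mm thick, does not move. Origin on the desk at its centre; y axis along its length. The bay towards -y is empty and takes the cover; the bay towards +y holds a spare metal block without handle, its top 37 mm above the desk.
- bay (a point): centre of the floor of the empty bay (32 mm towards -y from the tray's origin, 3 mm above the desk). The bay is 80 (x) x 104 (y) mm inside: the cover fits with 4 mm play all round, its y along the tray's y, either way round.
- power_bank: white power bank 143 x 71 x 23 mm lying at the left; leave alone
- wipes_tub: round tub of wipes, 69 mm across, 133 mm tall, green lid, at the right; leave alone
- thermometer_gun: white and blue forehead thermometer lying on its side, 130 x 130 x 42 mm, at the right; leave alone
- the_hand_cream: tube of hand cream lying flat, 40 x 136 x 27 mm, at the right; leave alone
Not all that is in view belongs to the job. What is shaped like the cover but red is not meant.

How it is judged:
By the outcome, as a careful person would: the job done as asked, in the order asked, and still so for the second after the job is handed in, while the arm keeps its last pose, push and grip.
It also fails if it takes over 58 s, if anything falls off the work surface, if the arm or the gripper's body presses on something with over 40 N, if the wrist force passes 120 N, or if a joint passes its speed limit or range.

## Working session

There is one attempt and no reset: what is moved stays moved. The work goes in short steps, Python scripts to look and compute and a tool call to move; the robot and the scene stay as the last step left them, time stands still between calls to the robot, and variables do not carry over. Pictures are saved under pics/ and viewed, at most 10 in all, crops included, and the job is handed in when it is done.

Besides the shell and the picture viewer there is one more tool, called as name(argument=value, ...), one argument or row to a line, values as JSON. move_arm: Moves the arm, as the interface text tells. Its arguments: {"type":"object","properties":{"targets":{"type":"array","items":{"type":"array"}},"squeeze":{"type":"number"}},"required":["targets"]}

```bash
mkdir -p pics; cat > h.py <<'E'
import numpy as np,cv2
from workcell import env
from scipy.spatial.transform import Rotation as R
def save(p,n): cv2.imwrite('pics/'+n,p['pixels'][...,::-1])
def proj(p,X):
    f=192/np.tan(np.radians(p['fovy'])/2); c=(p['extrinsics']@np.r_[X,1])[:3]
    return p['cx']+f*c[0]/-c[2], p['cy']-f*c[1]/-c[2]
def tool():
    s=env.get_state(); q=s['orientation']; return np.array(s['tcp_pos']),R.from_quat([q[1],q[2],q[3],q[0]])
E
python3 - <<'E'
from h import *
np.set_printoptions(precision=4,suppress=True)
a=env.read_camera('scene');b=env.read_camera('top')
save(a,'s.png');save(b,'t.png')
print([k for k in a])
for n,p in(('s',a),('t',b)):
  for t in ['heater','well','cover','tray','bay','block','block_handle']:
    for d in env.landmark_of(t,p)[:3]: print(n,t,d['confidence'],np.array(d['centre']),proj(p,d['centre']))
s=env.get_state();print(s)
E
```

```text
['pixels', 'fovy', 'cx', 'cy', 'extrinsics', 'shot']
s heater 0.95 [ 0.4733 -0.1831  0.0046] (np.float64(243.50974479404545), np.float64(230.68407544450395))
s well 0.8 [ 0.4744 -0.1838  0.052 ] (np.float64(244.0143482720336), np.float64(219.88917488919088))
s cover 0.56 [ 0.6583 -0.227   0.0044] (np.float64(287.9078364488856), np.float64(215.71403711537155))
s tray 0.83 [0.4829 0.168  0.0003] (np.float64(185.497936384897), np.float64(190.97520159705468))
s bay 0.65 [0.4831 0.1354 0.0035] (np.float64(190.52785844809583), np.float64(193.59844394823637))
s bay 0.23 [0.4817 0.1691 0.0042] (np.float64(185.0378805683322), np.float64(190.15353394699238))
s block 0.52 [ 0.4754 -0.1847  0.0507] (np.float64(244.39332357033348), np.float64(220.18771888886192))
t heater 0.66 [ 0.4688 -0.1843 -0.0009] (np.float64(281.14018689339946), np.float64(214.24726977741668))
t heater 0.56 [ 0.6413 -0.4011 -0.0036] (np.float64(336.6596403434162), np.float64(168.3367952553587))
t well 0.98 [ 0.4729 -0.1812  0.052 ] (np.float64(281.239973893478), np.float64(212.83514963421277))
t cover 0.93 [ 0.6538 -0.2256 
[... 474 characters left out ...]
410884506))
t bay 0.86 [0.486  0.1369 0.002 ] (np.float64(196.39921397388412), np.float64(210.98931757636512))
t block_handle 0.33 [ 0.4853  0.163  -0.0014] (np.float64(189.6555201646413), np.float64(211.30526571654758))
{'clock': 0.8, 'joint_pos': array([1.0674, 0.3131, 0.0461, 1.3036, 0.    , 1.4312]), 'qvel': array([ 0.0007,  0.0003,  0.    ,  0.0011,  0.001 , -0.0004]), 'tau': array([ -0.0021, -48.0392,  29.8793,   0.    ,  -0.0003,  -0.    ]), 'tcp_pos': array([0.2046, 0.5374, 0.2313]), 'orientation': array([0.    , 0.1809, 0.9835, 0.0001]), 'wrist_force': array([0.2573, 0.2089, 0.1652]), 'ft_torque': array([0.0052, 0.0223, 0.0169]), 'grip_force': 0.0, 'finger_gap': 0.08562771632073098}
```

```bash
python3 - <<'E'
import cv2,numpy as np
a=cv2.imread('pics/s.png');b=cv2.imread('pics/t.png')
cv2.imwrite('pics/s1.png',cv2.resize(a[120:330,130:410],None,fx=2.8,fy=2.8,interpolation=2))
cv2.imwrite('pics/t1.png',cv2.resize(b[130:280,150:370],None,fx=3.6,fy=3.6,interpolation=2))
E
```

```text
(no output)
```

View pics/s1.png

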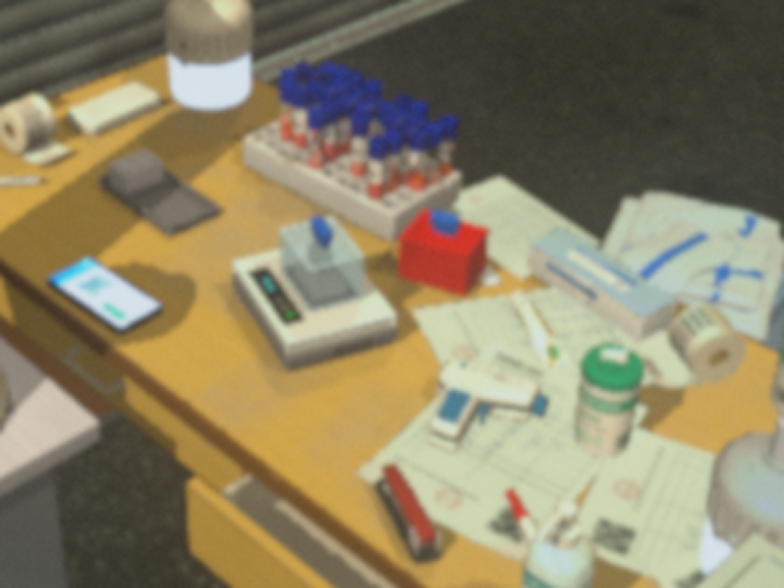

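View pics/t1.png

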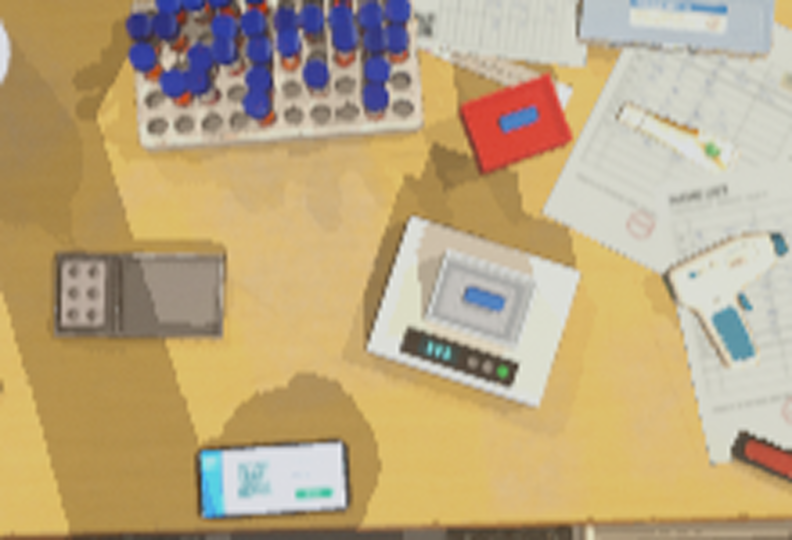

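```bash
cat >> h.py <<'E'
def pose(yaw,tilt=0):  # tool down, tool y at heading yaw deg; tilt deg about the axis horizontal & normal to tool y (world rot)
    c,s=np.cos(np.radians(yaw)),np.sin(np.radians(yaw)); y=np.array([c,s,0]); z=np.array([0,0,-1.]); x=np.cross(y,z)
    return R.from_rotvec(np.radians(tilt)*x)*R.from_matrix(np.c_[x,y,z])
def go(P,yaw,tilt=0):
    p,r=tool(); Q=pose(yaw,tilt)
    print('shift',np.round(r.inv().apply(np.array(P)-p)*1000,1),'turn',np.round(np.degrees((r.inv()*Q).as_rotvec())/10,2))
def ray(p,u,z,T=None):  # pixel(s) -> world at height z
    f=192/np.tan(np.radians(p['fovy'])/2); u=np.atleast_2d(u).astype(float)
    d=np.c_[(u[:,0]-p['cx'])/f,-(u[:,1]-p['cy'])/f,-np.ones(len(u))]
    M=np.linalg.inv(p['extrinsics']) if T is None else T
    D=d@M[:3,:3].T; o=M[:3,3]; return o+D*((z-o[2])/D[:,2])[:,None]
def wristT(p,pr):
    T=np.eye(4); T[:3,:3]=pr[1].as_matrix(); T[:3,3]=pr[0]; return T@p['mount']
def rect(m,p,z,T=None):
    m=m.astype(np.uint8); n,l,st,_=cv2.connectedComponentsWithStats(m); m=(l==1+np.argmax(st[1:,4])).astype(np.uint8)
    c=max(cv2.findContours(m,0,1)[0],key=len)[:,0]; w=ray(p,c,z,T)[:,:2]*1000
    return cv2.minAreaRect(w.astype(np.float32))
E
python3 - <<'E'
from h import *
np.set_printoptions(precision=4,suppress=True)
b=env.read_camera('top')
print({k:v for k,v in b.items() if k not in('pixels',)})
for t,z in(('heater',.048),('tray',.015),('cover',.11)):
  for d in env.regions_of(t,b)[:3]: print(t,d['confidence'],rect(d['mask'],b,z))
w=env.read_camera('wrist'); print(w['mount'],w['fovy'],w['cx'],w['cy'])
go([.47,.14,.26],2)
go([.45,-.18,.26],-18)
E
```

```text
{'fovy': 49.308944620215144, 'cx': 251.56680093345778, 'cy': 186.96238829473486, 'extrinsics': array([[-0.0153, -0.9999, -0.0033, -0.0649],
       [ 0.9962, -0.0155,  0.0862, -0.5733],
       [-0.0862, -0.0019,  0.9963, -1.5463],
       [ 0.    ,  0.    ,  0.    ,  1.    ]]), 'shot': 3}
heater 0.95 ((463.7422790527344, -179.5369110107422), (185.19044494628906, 147.86135864257812), 70.6252670288086)
heater 0.32 ((479.24835205078125, -457.84735107421875), (128.51617431640625, 125.81719970703125), 34.87272644042969)
tray 0.76 ((485.505126953125, 164.9849853515625), (177.06080627441406, 90.18936920166016), 89.59223937988281)
cover 0.66 ((473.3525085449219, -185.02687072753906), (94.82566833496094, 72.63252258300781), 70.71244812011719)
cover 0.66 ((645.9371948242188, -220.21080017089844), (73.21771240234375, 105.06437683105469), 20.971317291259766)
[[ 0.0007  0.9517  0.307   0.0792]
 [ 1.     -0.0004 -0.0012  0.0006]
 [-0.001   0.307  -0.9517 -0.1424]
 [ 0.      0.      0.      1.    ]] 61.02692127972305 255.11955112466993 194.40469917039238
shift [-389.4 -277.   -28.7] turn [ 0.   -0.    6.72]
shift [-484.6 -583.1  -28.7] turn [ 0.   -0.    8.72]
```

move_arm(
  targets=[
    [[-389, -277, -29], [0, 0, 6.9], -1],
    [[-389, -277, -29], [0, 0, 6.9], -1],
    [[-389, -277, -29], [0, 0, 6.9], -1],
    [[-389, -277, -29], [0, 0, 6.9], -1],
    [[-389, -277, -29], [0, 0, 6.9], -1],
  ],
)

```text
clock: 1.68
tcp_pos: [0.3786, 0.2763, 0.2507]
orientation: [0.0, 0.608, 0.794, 0.001]
wrist_force: [1.8, 0.5, 0.2]
finger_gap: 0.0851
grip_force: 0.0
```

```bash
python3 - <<'E'
from h import *
go([.485,.16,.26],0.4)
E
```

```text
shift [-140.    72.5   -9.3] turn [ 0.01 -0.    1.47]
```

move_arm(
  targets=[
    [[-140, 72, -9], [0, 0, 1.5], -1],
    [[-140, 72, -9], [0, 0, 1.5], -1],
    [[-140, 72, -9], [0, 0, 1.5], -1],
    [[-140, 72, -9], [0, 0, 1.5], -1],
  ],
)

```text
clock: 2.17
tcp_pos: [0.486, 0.1602, 0.2591]
orientation: [0.0, 0.706, 0.708, 0.0]
wrist_force: [0.7, -0.4, -1.2]
finger_gap: 0.0856
grip_force: 0.0
```

```bash
python3 - <<'E'
from h import *
np.set_printoptions(precision=4,suppress=True)
pr=tool(); w=env.read_camera('wrist'); save(w,'w1.png'); T=wristT(w,pr)
np.savez('tray.npz',T=T,px=w['pixels'])
for t in('tray','bay'):
  for d in env.landmark_of(t,w)[:1]: print(t,d['confidence'],np.array(d['centre']))
for d in env.regions_of('tray',w)[:1]: print(d['confidence'],rect(d['mask'],w,.015,T))
print(pr[0]); go([.45,-.16,.27],-19.4)
E
```

```text
tray 0.71 [ 0.4828  0.1695 -0.0006]
bay 0.65 [0.4885 0.1353 0.0014]
0.87 ((484.76165771484375, 169.48599243164062), (176.5719757080078, 88.61540985107422), 88.2447509765625)
[0.486  0.1602 0.2591]
shift [-322.5  -36.5  -10.8] turn [-0.   -0.    1.99]
```

View pics/w1.png

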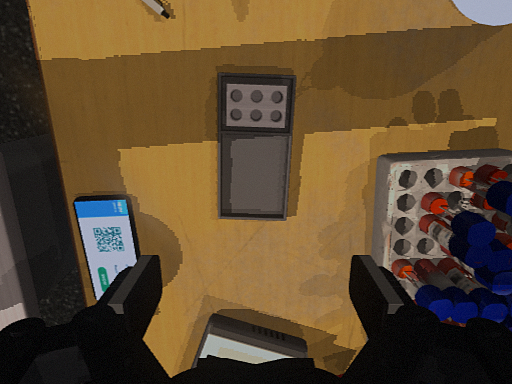

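move_arm(
  targets=[
    [[-342, -15, -11], [0, 0, 2], -1],
    [[-342, -15, -11], [0, 0, 2], -1],
    [[-342, -15, -11], [0, 0, 2], -1],
    [[-342, -15, -11], [0, 0, 2], -1],
    [[-342, -15, -11], [0, 0, 2], -1],
  ],
)

```text
clock: 3.0
tcp_pos: [0.4728, -0.1504, 0.2697]
orientation: [0.0, 0.816, 0.578, 0.0]
wrist_force: [0.6, -0.6, -0.6]
finger_gap: 0.0851
grip_force: 0.0
```

move_arm(
  targets=[
    [[0, 0, 0], [0, 0, 0], -1],
    [[0, 0, 0], [0, 0, 0], -1],
  ],
)

```text
clock: 3.25
tcp_pos: [0.4728, -0.149, 0.2692]
orientation: [-0.0, 0.817, 0.577, 0.0]
wrist_force: [1.3, 0.0, 0.1]
finger_gap: 0.0853
grip_force: 0.0
```

```bash
python3 - <<'E'
from h import *
np.set_printoptions(precision=4,suppress=True)
pr=tool(); w=env.read_camera('wrist'); save(w,'w2.png'); T=wristT(w,pr)
for t in('heater','well','cover'):
  for d in env.landmark_of(t,w)[:2]: print(t,d['confidence'],np.array(d['centre']))
for t,z in(('heater',.048),('cover',.113)):
 for d in env.regions_of(t,w)[:2]: print(t,d['confidence'],rect(d['mask'],w,z,T))
hsv=cv2.cvtColor(w['pixels'],cv2.COLOR_RGB2HSV); m=(hsv[...,0]>95)&(hsv[...,0]<130)&(hsv[...,1]>110)&(hsv[...,2]>60)
m[:80]=0;m[300:]=0;m[:,:120]=0;m[:,400:]=0
print('handle',rect(m,w,.141,T),m.sum())
print(pr[0],np.degrees(np.arctan2(*pr[1].as_matrix()[[1,0],1])))
E
```

```text
cover 0.9 [ 0.4761 -0.1885  0.0447]
cover 0.74 [ 0.6563 -0.2277  0.0008]
heater 0.78 ((464.1540832519531, -176.01605224609375), (188.65960693359375, 144.3423309326172), 70.91149139404297)
heater 0.39 ((634.5501708984375, -358.42010498046875), (103.25293731689453, 31.793811798095703), 62.386775970458984)
cover 0.96 ((626.739990234375, -196.78955078125), (70.70486450195312, 103.81558227539062), 18.943138122558594)
cover 0.61 ((474.41729736328125, -177.52496337890625), (108.83243560791016, 72.77271270751953), 71.0449447631836)
handle ((472.932373046875, -182.04249572753906), (38.553009033203125, 14.528164863586426), 70.77664184570312) 659
[ 0.4728 -0.149   0.2692] -19.527711581142785
```

View pics/w2.png

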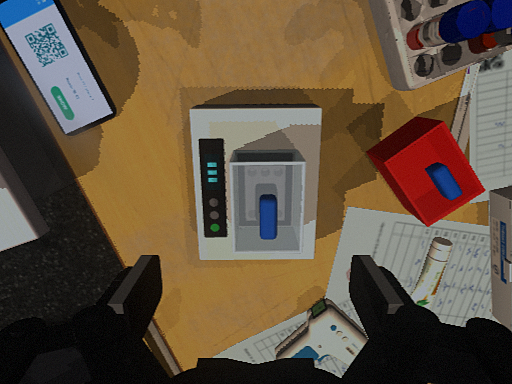

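move_arm(
  targets=[
    [[-31, 11, 60], [0, 0, 0], -1],
    [[-31, 11, 110], [0, 0, 0], -1],
    [[-31, 11, 151], [0, 0, 0], -1],
    [[-31, 11, 151], [0, 0, 0], -1],
  ],
)

```text
clock: 4.05
tcp_pos: [0.4706, -0.1809, 0.1154]
orientation: [-0.003, 0.817, 0.577, -0.001]
wrist_force: [0.1, 0.5, 0.9]
finger_gap: 0.0852
grip_force: 0.0
```

move_arm(
  targets=[
    [[0, 0, 0], [0, 0, 0], 1],
    [[0, 0, 0], [0, 0, 0], 1],
    [[0, 0, 0], [0, 0, 0], 1],
    [[0, 0, 0], [0, 0, 0], 1],
    [[0, 0, 0], [0, 0, 0], 1],
  ],
  squeeze=40,
)

```text
clock: 4.68
tcp_pos: [0.4736, -0.1832, 0.1192]
orientation: [0.001, 0.817, 0.577, 0.0]
wrist_force: [-0.8, 0.3, 6.6]
finger_gap: 0.0153
grip_force: 42.7
```

move_arm(
  targets=[
    [[0, 0, -15], [0, 0, 0], 1],
    [[0, 0, -40], [0, 0, 0], 1],
    [[0, 0, -80], [0, 0, 0], 1],
    [[0, 0, -110], [0, 0, 0], 1],
    [[0, 0, -110], [0, 0, 0], 1],
  ],
)

```text
clock: 5.3
tcp_pos: [0.4745, -0.1837, 0.2313]
orientation: [0.002, 0.817, 0.577, 0.001]
wrist_force: [-0.3, 0.5, -0.8]
finger_gap: 0.0153
grip_force: 41.9
```

```bash
python3 - <<'E'
from h import *
np.set_printoptions(precision=4,suppress=True)
pr=tool();w=env.read_camera('wrist'); save(w,'w3.png'); T=wristT(w,pr)
hsv=cv2.cvtColor(w['pixels'],cv2.COLOR_RGB2HSV); print(env.get_state()['wrist_force'],env.get_state()['finger_gap'])
b=env.read_camera('top')
for t in('cover','well','block_handle','heater'):
  for d in env.landmark_of(t,b)[:2]: print(t,d['confidence'],np.array(d['centre']))
for d in env.regions_of('heater',b)[:1]: print(rect(d['mask'],b,.048))
go([.485,.136,.23],-1.2)
E
```

```text
[-0.2865 -0.9166 -1.5978] 0.015146363289697637
cover 0.9 [ 0.6551 -0.223   0.0071]
cover 0.65 [ 0.4737 -0.1821  0.1578]
well 0.95 [ 0.4737 -0.183   0.0544]
heater 0.72 [ 0.4661 -0.1849 -0.0029]
((485.2230224609375, -119.3542709350586), (64.0006103515625, 149.80694580078125), 65.95364379882812)
shift [304.4 -94.9  -2.5] turn [-0.01 -0.   -1.84]
```

View pics/w3.png

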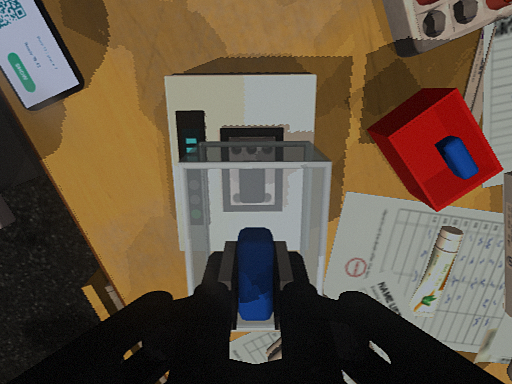

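```bash
python3 - <<'E'
from h import *
np.set_printoptions(precision=4,suppress=True)
pr=tool(); w=env.read_camera('wrist');T=wristT(w,pr)
def loc(u,z): return pr[1].inv().apply(ray(w,[u],z,T)-pr[0])[0]*1000
print(loc((256,230),.253),loc((256,293),.253),loc((256,318),.233))
print('cover top far edge',loc((182,163),.2245),loc((330,163),.2245), 'rim',loc((190,143),.16),loc((318,147),.16))
E
```

```text
[ 27.277   -0.0708 -25.8605] [ -1.2676  -0.0262 -25.8754] [-29.6738   0.0667  -5.8903]
cover top far edge [ 47.5963 -33.6235   2.724 ] [47.6802 33.5201  2.5762] rim [ 46.6085 -42.3387  67.2429] [44.1195 40.1315 67.0599]
```

move_arm(
  targets=[
    [[304, -95, -4], [0, 0, -1.85], 1],
    [[304, -95, -4], [0, 0, -1.85], 1],
    [[304, -95, -4], [0, 0, -1.85], 1],
    [[304, -95, -4], [0, 0, -1.85], 1],
    [[304, -95, -4], [0, 0, -1.85], 1],
  ],
)

```text
clock: 6.32
tcp_pos: [0.4848, 0.1313, 0.232]
orientation: [0.0, 0.714, 0.7, -0.0]
wrist_force: [1.7, -0.2, -0.6]
finger_gap: 0.0149
grip_force: 41.8
```

move_arm(
  targets=[
    [[0, 0, 0], [0, 0, 0], 1],
  ],
)

```text
clock: 6.45
tcp_pos: [0.4844, 0.1334, 0.2318]
orientation: [-0.0, 0.711, 0.703, 0.0]
wrist_force: [-0.4, -0.8, -1.1]
finger_gap: 0.0152
grip_force: 41.8
```

```bash
python3 - <<'E'
from h import *
go([.485,.136,.23],-1.2)
E
```

```text
shift [2.6 0.6 1.8] turn [-0.   -0.    0.06]
```

move_arm(
  targets=[
    [[3, 0.5, 40], [0, 0, 0], 1],
    [[3, 0.5, 80], [0, 0, 0], 1],
    [[3, 0.5, 120], [0, 0, 0], 1],
    [[3, 0.5, 135], [0, 0, 0], 1],
    [[3, 0.5, 135], [0, 0, 0], 1],
  ],
)

```text
clock: 7.08
tcp_pos: [0.4851, 0.1316, 0.0966]
orientation: [-0.001, 0.714, 0.7, -0.001]
wrist_force: [0.1, -0.3, -0.3]
finger_gap: 0.0153
grip_force: 41.7
```

```bash
python3 - <<'E'
from h import *
w=env.read_camera('wrist'); cv2.imwrite('pics/w4.png',cv2.resize(w['pixels'][40:340,100:420,::-1],None,fx=2,fy=2)); print(tool()[0])
E
```

```text
[0.48613937 0.1318833  0.0977861 ]
```

View pics/w4.png

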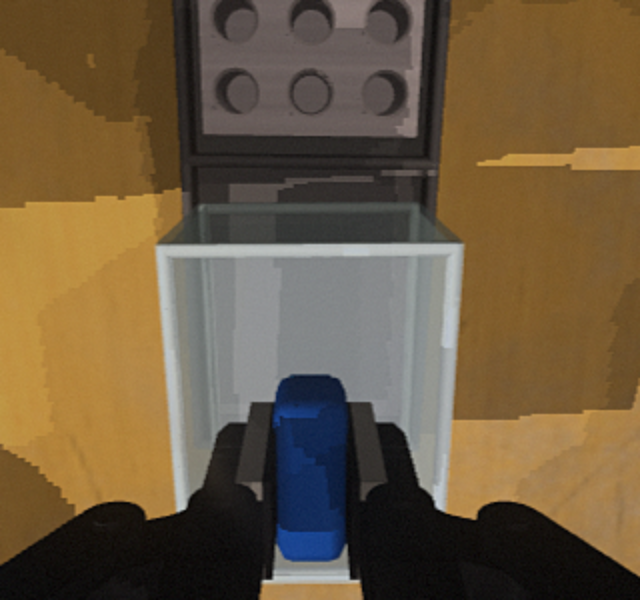

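```bash
python3 - <<'E'
from h import *
np.set_printoptions(precision=1,suppress=True)
ps=[]
for i in range(6):
    w=env.read_camera('wrist'); ps.append(tool()[0]*1000)
print(np.array(ps))
pr=tool();pr=(np.mean(ps,0)/1000,pr[1]);T=wristT(w,pr)
def loc(c,z): return pr[1].inv().apply(ray(w,[(100+c[0]/2,40+c[1]/2)],z,T)-pr[0])[0]*1000
for n,c,z in(('divnear',(310,172),.015),('wl',(193,190),.015),('wr',(436,190),.015),('wrOut',(449,100),.015),('wlOut',(179,100),.015),('riml',(199,205),.0265),('rimr',(420,205),.0265),('topl',(158,243),.0915),('topr',(463,243),.0915)): print(n,loc(c,z))
for d in env.regions_of('tray',w)[:1]: print(d['confidence'],rect(d['mask'],w,.015,T))
E
```

```text
[[486.8 132.1  98.5]
 [487.1 132.2  98.8]
 [487.1 132.3  98.8]
 [486.9 132.4  98.7]
 [486.8 132.4  98.6]
 [486.5 132.4  98.3]]
divnear [55.8 -0.2 83.6]
wl [ 49.7 -40.5  83.6]
wr [49.7 43.2 83.7]
wrOut [79.2 45.7 83.7]
wlOut [ 79.2 -43.5  83.6]
riml [ 46.3 -36.7  72.1]
rimr [46.3 36.  72.2]
topl [ 47.5 -35.7   7.1]
topr [47.5 35.5  7.2]
0.79 ((486.7014465332031, 214.6820068359375), (84.4888916015625, 89.0950698852539), 88.17623138427734)
```

move_arm(
  targets=[
    [[4.3, 1.3, 0], [0, 0, 0], 1],
    [[4.3, 1.3, 0], [0, 0, 0], 1],
    [[4.3, 1.3, 12], [0, 0, 0], 1],
    [[4.3, 1.3, 20], [0, 0, 0], 1],
    [[4.3, 1.3, 22], [0, 0, 0], 1],
  ],
)

```text
clock: 8.1
tcp_pos: [0.4863, 0.1364, 0.0742]
orientation: [-0.0, 0.714, 0.701, -0.001]
wrist_force: [-0.7, -1.4, 4.9]
finger_gap: 0.0153
grip_force: 43.3
```

move_arm(
  targets=[
    [[0, 0, 1], [0, 0, 0], 1],
    [[0, 0, 1], [0, 0, 0], 1],
  ],
)

```text
clock: 8.35
tcp_pos: [0.4865, 0.1364, 0.0742]
orientation: [-0.0, 0.714, 0.701, -0.0]
wrist_force: [-2.3, -1.6, 4.2]
finger_gap: 0.0148
grip_force: 43.0
```

move_arm(
  targets=[
    [[0, 0, 0], [0, 0, 0], 0.3],
    [[0, 0, 0], [0, 0, 0], -1],
    [[0, 0, 0], [0, 0, 0], -1],
    [[0, 0, -20], [0, 0, 0], -1],
    [[0, 0, -80], [0, 0, 0], -1],
  ],
)

```text
clock: 8.98
tcp_pos: [0.4845, 0.1363, 0.1521]
orientation: [-0.002, 0.714, 0.701, -0.003]
wrist_force: [1.3, -0.1, 0.9]
finger_gap: 0.0854
grip_force: 0.0
```

move_arm(
  targets=[
    [[0, 0, -110], [0, 0, 0], -1],
    [[0, 0, -110], [0, 0, 0], -1],
  ],
)

```text
clock: 9.22
tcp_pos: [0.4876, 0.1367, 0.267]
orientation: [0.001, 0.714, 0.701, 0.001]
wrist_force: [0.7, 0.0, 0.6]
finger_gap: 0.0855
grip_force: 0.0
```

```bash
python3 - <<'E'
from h import *
np.set_printoptions(precision=4,suppress=True)
pr=tool(); w=env.read_camera('wrist');T=wristT(w,pr)
a=w['pixels'][40:340,100:420,::-1]; b=env.read_camera('top'); c=cv2.resize(b['pixels'][190:235,165:305,::-1],(420,135))
o=np.zeros((300,740,3),np.uint8);o[:,:320]=a;o[:135,320:]=c;cv2.imwrite('pics/w5.png',o)
for d in env.landmark_of('cover',w)[:2]: print(d['confidence'],np.array(d['centre']))
print(pr[0])
for t in('heater','well','block_handle'):
  for d in env.landmark_of(t,b)[:2]: print(t,d['confidence'],np.array(d['centre']))
for d in env.regions_of('heater',b)[:1]: print(rect(d['mask'],b,.048))
go([.473,-.165,.23],70.6)
E
```

```text
0.95 [0.4884 0.1301 0.0032]
[0.4876 0.1367 0.267 ]
heater 0.76 [ 0.4689 -0.1856  0.0012]
well 0.64 [ 0.4734 -0.1825  0.0538]
well 0.38 [ 0.469  -0.4595  0.0003]
block_handle 0.56 [ 0.4772 -0.1828  0.0931]
((461.718994140625, -180.38153076171875), (185.8355712890625, 148.71376037597656), 70.60310363769531)
shift [-301.7   -7.5   32.6] turn [-0.02 -0.01 -7.17]
```

View pics/w5.png

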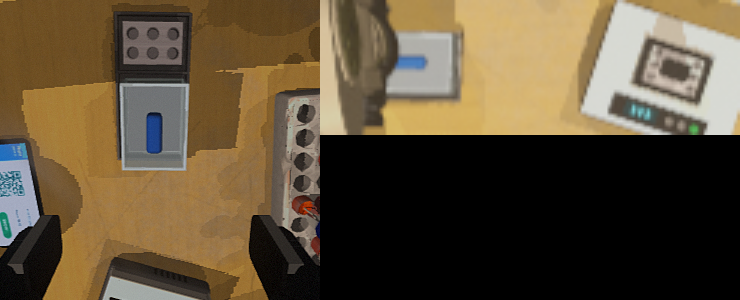

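move_arm(
  targets=[
    [[-320, -7, 40], [0, 0, -7.2], -1],
    [[-320, -7, 40], [0, 0, -7.2], -1],
    [[-320, -7, 40], [0, 0, -7.2], -1],
    [[-320, -7, 40], [0, 0, -7.2], -1],
    [[-320, -7, 40], [0, 0, -7.2], -1],
  ],
)

```text
clock: 10.2
tcp_pos: [0.4759, -0.1364, 0.2283]
orientation: [-0.001, 0.372, 0.928, 0.0]
wrist_force: [1.1, 0.1, 0.5]
finger_gap: 0.0853
grip_force: 0.0
```

```bash
python3 - <<'E'
from h import *
go([.473,-.183,.22],70.7)
E
```

```text
shift [-30.1 -35.7   8.3] turn [-0.   -0.02 -2.44]
```

move_arm(
  targets=[
    [[-30, -36, 8], [0, 0, -2.44], -1],
    [[-30, -36, 8], [0, 0, -2.44], -1],
    [[-30, -36, 8], [0, 0, -2.44], -1],
    [[-30, -36, 8], [0, 0, -2.44], -1],
  ],
)

```text
clock: 10.7
tcp_pos: [0.4727, -0.1816, 0.2206]
orientation: [-0.001, 0.171, 0.985, 0.001]
wrist_force: [-0.4, 0.5, 1.3]
finger_gap: 0.0854
grip_force: 0.0
```

```bash
python3 - <<'E'
from h import *
np.set_printoptions(precision=4,suppress=True)
w=env.read_camera('wrist');pr=tool();w=env.read_camera('wrist');T=wristT(w,pr); save(w,'w6.png')
for t in('well','heater','block','block_handle'):
  for d in env.landmark_of(t,w)[:1]: print(t,d['confidence'],np.array(d['centre']))
for d in env.regions_of('block_handle',w)[:1]: print('h',d['confidence'],d['mask'].sum())
for d in env.regions_of('heater',w)[:1]: print(rect(d['mask'],w,.048,T))
np.save('T6.npy',T);print(pr[0],pr[1].as_matrix())
E
```

```text
heater 0.58 [ 0.4718 -0.1857  0.0022]
block 0.67 [ 0.4721 -0.1823  0.0283]
block_handle 0.72 [ 0.4715 -0.1845  0.0985]
h 0.58 3377
((461.33282470703125, -178.19284057617188), (184.77996826171875, 146.0367889404297), 70.94955444335938)
[ 0.4729 -0.1816  0.2209] [[-0.9418  0.3363 -0.0021]
 [ 0.3363  0.9418  0.0013]
 [ 0.0024  0.0005 -1.    ]]
```

View pics/w6.png

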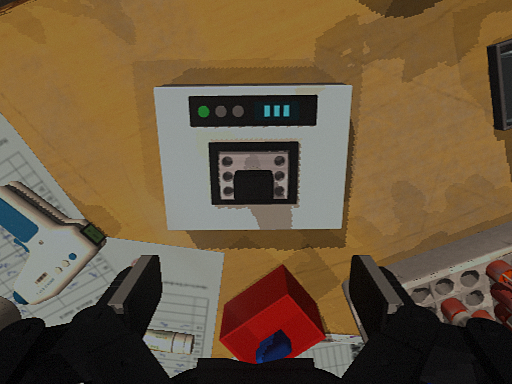

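```bash
python3 - <<'E'
from h import *
np.set_printoptions(precision=4,suppress=True)
im=cv2.imread('pics/w6.png',0); print(im[160:210:2,254]); print(im[180,228:282:2]); print(im[165:215:3,240])
p,r=tool();w=env.read_camera('wrist');T=np.load('T6.npy')
for c,z in(((254.5,169.5),.104),((254.5,198),.104),((254,142),.054),((254,205),.054),((208,173),.054),((299,173),.054)): print(c,ray(w,[c],z,T)[0],r.inv().apply(ray(w,[c],z,T)[0]-p)*1000)
E
```

```text
[102 106 106 106 109   0  20  13  15  19  22  19  21  22  16  18  24  21
  22  20  19  15  65 112 113]
[ 88  89 124   9  25  18  21  20  20  23  23  24  22  22  16  24  20  21
  22  21  22  17  12  84 100  83  88]
[133 133   7  20  19  21  19  22  20  21  27  21  20  41 113 154 152]
(254.5, 169.5) [ 0.4569 -0.1754  0.104 ] [ 17.886    0.3608 118.2285]
(254.5, 198) [ 0.48   -0.1836  0.104 ] [ -6.6284   0.3307 118.2309]
(254, 142) [ 0.4428 -0.1708  0.054 ] [ 32.7468  -0.1089 168.227 ]
(254, 205) [ 0.5025 -0.1922  0.054 ] [-30.6613  -0.2165 168.2333]
(208, 173) [ 0.4562 -0.2233  0.054 ] [  2.5531 -45.0887 168.2274]
(299, 173) [ 0.486  -0.1396  0.054 ] [  2.4602  43.8117 168.2324]
```

move_arm(
  targets=[
    [[0.5, 0, 60], [0, 0, 0], -1],
    [[0.5, 0, 110], [0, 0, 0], -1],
    [[0.5, 0, 140], [0, 0, 0], -1],
    [[0.5, 0, 148], [0, 0, 0], -1],
    [[0.5, 0, 148], [0, 0, 0], -1],
  ],
)

```text
clock: 11.78
tcp_pos: [0.4734, -0.1818, 0.0746]
orientation: [0.0, 0.17, 0.985, 0.0]
wrist_force: [0.8, -0.4, 0.0]
finger_gap: 0.0857
grip_force: 0.0
```

move_arm(
  targets=[
    [[0, 0, 0], [0, 0, 0], 1],
    [[0, 0, 0], [0, 0, 0], 1],
    [[0, 0, 0], [0, 0, 0], 1],
    [[0, 0, 0], [0, 0, 0], 1],
    [[0, 0, 0], [0, 0, 0], 1],
  ],
  squeeze=85,
)

```text
clock: 12.4
tcp_pos: [0.4737, -0.1825, 0.0756]
orientation: [0.001, 0.17, 0.985, -0.001]
wrist_force: [-1.9, -1.8, 6.5]
finger_gap: 0.0331
grip_force: 85.6
```

```bash
python3 - <<'E'
from h import *
np.set_printoptions(precision=4,suppress=True)
for i in range(3): env.read_camera('wrist')
s=env.get_state();print(s['tcp_pos'],s['wrist_force'],s['ft_torque'],s['finger_gap'],s['grip_force']);print(tool()[1].as_matrix())
E
```

```text
[ 0.4738 -0.1825  0.0756] [-1.8168 -1.3638  5.7499] [-0.0928  0.3248 -0.1102] 0.03270496622980882 85.63512682914734
[[-0.942   0.3356  0.0017]
 [ 0.3356  0.942  -0.0018]
 [-0.0022 -0.0011 -1.    ]]
```

```bash
cat >> h.py <<'E'
X0=np.array([0.4738,-0.1825]); H=np.radians(70.5)
def st():
    p,r=tool(); y=r.as_matrix()[:,1]; yy=((p[:2]-X0)@[np.cos(H),np.sin(H)])*1000
    return yy,p[2]*1000,np.degrees(np.arcsin(y[2]))   # y mm, z mm, tilt deg (+ : +y end up)
def ends():
    y,z,t=st(); c,s=np.cos(np.radians(t)),np.sin(np.radians(t))
    f=lambda a,b:np.round([y+a*c-b*s,z+a*s+b*c-30],1)   # block frame point rel TCP (y,up) -> world, z above well floor
    return f(32,-45.6),f(-32,-45.6)
def rock(t2,side,n=4,bias=0.):
    y,z,t=st(); P=np.array([side*32.,47.]); rows=[]
    a=np.radians(t)
    for k in range(1,n+1):
        d=np.radians((t2-t)*k/n); c,s=np.cos(d),np.sin(d); v=np.array([y,z])-P
        w=np.array([c*v[0]-s*v[1],s*v[0]+c*v[1]])-v-[0,bias*k/n]
        dy=w[0]*np.cos(a)+w[1]*np.sin(a); up=-w[0]*np.sin(a)+w[1]*np.cos(a)
        rows.append([[0,round(dy,1),round(-up,1)],[round(-np.degrees(d)/10,2),0,0],1])
    print(rows)
def show():
    s=env.get_state(); print('y,z,tilt',np.round(st(),2),'ends +y,-y',*ends(),'F',np.round(s['wrist_force'],1),'M',np.round(s['ft_torque'],2),'gap',round(s['finger_gap'],4))
E
python3 - <<'E'
from h import *
show(); rock(6.5,-1,4,.5)
E
```

```text
y,z,tilt [-4.000e-02  7.557e+01 -6.000e-02] ends +y,-y [31.9 -0.1] [-32.1   0. ] F [-1.8 -1.4  5.7] M [-0.09  0.32 -0.11] gap 0.0327
[[[0, np.float64(-0.8), np.float64(-0.8)], [np.float64(-0.16), 0, 0], 1], [[0, np.float64(-1.7), np.float64(-1.5)], [np.float64(-0.33), 0, 0], 1], [[0, np.float64(-2.6), np.float64(-2.3)], [np.float64(-0.49), 0, 0], 1], [[0, np.float64(-3.5), np.float64(-3.0)], [np.float64(-0.66), 0, 0], 1]]
```

move_arm(
  targets=[
    [[0, -0.8, -0.8], [-0.16, 0, 0], 1],
    [[0, -1.7, -1.5], [-0.33, 0, 0], 1],
    [[0, -2.6, -2.3], [-0.49, 0, 0], 1],
    [[0, -3.5, -3], [-0.66, 0, 0], 1],
    [[0, -3.5, -3], [-0.66, 0, 0], 1],
  ],
)

```text
clock: 13.18
tcp_pos: [0.4722, -0.1871, 0.0787]
orientation: [0.011, 0.171, 0.984, 0.056]
wrist_force: [-4.3, -3.5, 9.8]
finger_gap: 0.0324
grip_force: 86.3
```

```bash
python3 - <<'E'
from h import *
show(); rock(-6.5,1,5,.7)
E
```

```text
y,z,tilt [-4.83 78.67  6.53] ends +y,-y [32.2  7. ] [-31.4  -0.3] F [-4.3 -3.5  9.8] M [-0.65  0.85  0.13] gap 0.0324
[[[0, np.float64(1.6), np.float64(-1.3)], [np.float64(0.26), 0, 0], 1], [[0, np.float64(3.3), np.float64(-2.6)], [np.float64(0.52), 0, 0], 1], [[0, np.float64(5.1), np.float64(-3.7)], [np.float64(0.78), 0, 0], 1], [[0, np.float64(6.9), np.float64(-4.8)], [np.float64(1.04), 0, 0], 1], [[0, np.float64(8.8), np.float64(-5.8)], [np.float64(1.3), 0, 0], 1]]
```

move_arm(
  targets=[
    [[0, 1.6, -1.6], [0.26, 0, 0], 1],
    [[0, 3.3, -3.1], [0.52, 0, 0], 1],
    [[0, 5.1, -4.3], [0.78, 0, 0], 1],
    [[0, 6.9, -5.4], [1.04, 0, 0], 1],
    [[0, 8.8, -6.5], [1.3, 0, 0], 1],
  ],
)

```text
clock: 13.8
tcp_pos: [0.4751, -0.1783, 0.0847]
orientation: [-0.009, 0.17, 0.984, -0.056]
wrist_force: [1.1, -5.3, -4.1]
finger_gap: 0.0327
grip_force: 85.3
```

move_arm(
  targets=[
    [[0, 0, 0], [0, 0, 0], 1],
  ],
)

```text
clock: 13.92
tcp_pos: [0.4751, -0.178, 0.0848]
orientation: [-0.009, 0.17, 0.984, -0.055]
wrist_force: [0.2, -4.0, 0.2]
finger_gap: 0.0329
grip_force: 85.8
```

```bash
python3 - <<'E'
from h import *
show(); rock(3,-1,5,0);rock(6.5,-1,5,0)
w=env.read_camera('wrist'); s=env.read_camera('scene'); save(w,'w7.png')
o=cv2.resize(s['pixels'][185:260,205:285,::-1],(320,300),interpolation=2)
cv2.imwrite('pics/c7.png',np.hstack([w['pixels'][20:320,100:420,::-1],o]))
E
```

```text
y,z,tilt [ 4.65 84.85 -6.44] ends +y,-y [31.3  5.9] [-32.3  13.1] F [ 0.2 -4.   0.2] M [-1.07 -0.07 -0.05] gap 0.0329
[[[0, np.float64(-1.4), np.float64(-1.0)], [np.float64(-0.19), 0, 0], 1], [[0, np.float64(-2.8), np.float64(-2.0)], [np.float64(-0.38), 0, 0], 1], [[0, np.float64(-4.3), np.float64(-3.0)], [np.float64(-0.57), 0, 0], 1], [[0, np.float64(-5.8), np.float64(-3.9)], [np.float64(-0.76), 0, 0], 1], [[0, np.float64(-7.3), np.float64(-4.7)], [np.float64(-0.94), 0, 0], 1]]
[[[0, np.float64(-1.9), np.float64(-1.4)], [np.float64(-0.26), 0, 0], 1], [[0, np.float64(-3.9), np.float64(-2.7)], [np.float64(-0.52), 0, 0], 1], [[0, np.float64(-5.9), np.float64(-4.0)], [np.float64(-0.78), 0, 0], 1], [[0, np.float64(-8.0), np.float64(-5.1)], [np.float64(-1.04), 0, 0], 1], [[0, np.float64(-10.2), np.float64(-6.1)], [np.float64(-1.29), 0, 0], 1]]
```

View pics/c7.png

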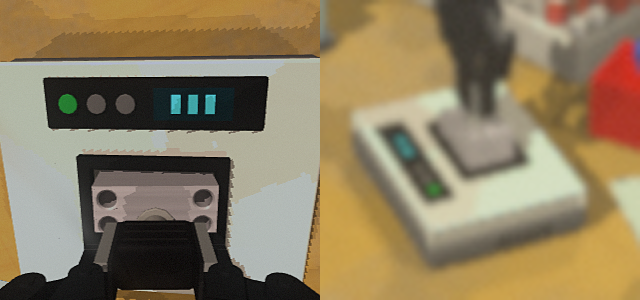

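move_arm(
  targets=[
    [[0, -1.4, -1], [-0.19, 0, 0], 1],
    [[0, -2.8, -2], [-0.38, 0, 0], 1],
    [[0, -4.3, -3], [-0.57, 0, 0], 1],
    [[0, -5.8, -3.9], [-0.76, 0, 0], 1],
    [[0, -7.3, -4.7], [-0.94, 0, 0], 1],
  ],
)

```text
clock: 14.65
tcp_pos: [0.4716, -0.1835, 0.0897]
orientation: [0.004, 0.17, 0.985, 0.027]
wrist_force: [1.3, -0.6, -7.6]
finger_gap: 0.0327
grip_force: 85.4
```

move_arm(
  targets=[
    [[0, 0, 0], [0, 0, 0], 1],
  ],
)

```text
clock: 14.78
tcp_pos: [0.4716, -0.1837, 0.0898]
orientation: [0.004, 0.171, 0.985, 0.027]
wrist_force: [0.9, 0.0, -7.3]
finger_gap: 0.0328
grip_force: 85.7
```

```bash
python3 - <<'E'
from h import *
show(); rock(-6.5,1,5,0);rock(6.5,-1,2,0)
E
```

```text
y,z,tilt [-1.85 89.85  3.11] ends +y,-y [32.6 16.1] [-31.3  12.6] F [ 0.9  0.  -7.3] M [-0.05 -0.24  0.11] gap 0.0328
[[[0, np.float64(1.5), np.float64(-1.0)], [np.float64(0.19), 0, 0], 1], [[0, np.float64(3.1), np.float64(-2.0)], [np.float64(0.38), 0, 0], 1], [[0, np.float64(4.6), np.float64(-2.9)], [np.float64(0.58), 0, 0], 1], [[0, np.float64(6.3), np.float64(-3.8)], [np.float64(0.77), 0, 0], 1], [[0, np.float64(7.9), np.float64(-4.6)], [np.float64(0.96), 0, 0], 1]]
[[[0, np.float64(-1.2), np.float64(-0.9)], [np.float64(-0.17), 0, 0], 1], [[0, np.float64(-2.5), np.float64(-1.8)], [np.float64(-0.34), 0, 0], 1]]
```

move_arm(
  targets=[
    [[0, 1.5, -0.9], [0.19, 0, 0], 1],
    [[0, 3.1, -1.8], [0.38, 0, 0], 1],
    [[0, 4.6, -2.6], [0.58, 0, 0], 1],
    [[0, 6.3, -3.4], [0.77, 0, 0], 1],
    [[0, 7.9, -4.1], [0.96, 0, 0], 1],
  ],
)

```text
clock: 15.4
tcp_pos: [0.4744, -0.1773, 0.0955]
orientation: [-0.01, 0.17, 0.984, -0.06]
wrist_force: [-4.9, -4.6, -2.1]
finger_gap: 0.0329
grip_force: 86.4
```

move_arm(
  targets=[
    [[0, 0, 0], [0, 0, 0], 1],
  ],
)

```text
clock: 15.52
tcp_pos: [0.4746, -0.1769, 0.0954]
orientation: [-0.01, 0.169, 0.984, -0.059]
wrist_force: [-3.2, -5.3, -1.3]
finger_gap: 0.0328
grip_force: 86.4
```

```bash
python3 - <<'E'
from h import *
show(); rock(0,-1,4,0)
E
```

```text
y,z,tilt [ 5.54 95.41 -6.91] ends +y,-y [31.8 16.3] [-31.7  24. ] F [-3.2 -5.3 -1.3] M [-1.13  0.87  0.06] gap 0.0328
[[[0, np.float64(-1.6), np.float64(-0.9)], [np.float64(-0.17), 0, 0], 1], [[0, np.float64(-3.2), np.float64(-1.8)], [np.float64(-0.35), 0, 0], 1], [[0, np.float64(-4.9), np.float64(-2.6)], [np.float64(-0.52), 0, 0], 1], [[0, np.float64(-6.6), np.float64(-3.4)], [np.float64(-0.69), 0, 0], 1]]
```

move_arm(
  targets=[
    [[0, -1.6, -0.9], [-0.17, 0, 0], 1],
    [[0, -3.2, -1.8], [-0.35, 0, 0], 1],
    [[0, -4.9, -2.6], [-0.52, 0, 0], 1],
    [[0, -6.6, -3.4], [-0.69, 0, 0], 1],
    [[0, -6.6, -3.4], [-0.69, 0, 0], 1],
  ],
)

```text
clock: 16.15
tcp_pos: [0.4728, -0.1831, 0.0989]
orientation: [0.001, 0.171, 0.985, 0.003]
wrist_force: [0.6, -0.4, -3.3]
finger_gap: 0.0329
grip_force: 86.5
```

```bash
python3 - <<'E'
from h import *
show(); print(tool()[1].as_matrix().round(4))
E
```

```text
y,z,tilt [-0.87 98.93  0.34] ends +y,-y [31.4 23.5] [-32.6  23.1] F [ 0.6 -0.4 -3.3] M [-0.02 -0.    0.03] gap 0.0329
[[-9.417e-01  3.365e-01  2.300e-03]
 [ 3.365e-01  9.417e-01  5.400e-03]
 [-3.000e-04  5.900e-03 -1.000e+00]]
```

move_arm(
  targets=[
    [[0, 0.8, -6], [0.03, 0, 0], 1],
    [[0, 0.8, -12], [0.03, 0, 0], 1],
    [[0, 0.8, -18], [0.03, 0, 0], 1],
    [[0, 0.8, -20], [0.03, 0, 0], 1],
    [[0, 0.8, -20], [0.03, 0, 0], 1],
  ],
)

```text
clock: 16.77
tcp_pos: [0.4733, -0.1817, 0.1191]
orientation: [0.0, 0.17, 0.985, -0.0]
wrist_force: [-0.6, 0.1, -2.7]
finger_gap: 0.033
grip_force: 86.5
```

move_arm(
  targets=[
    [[0, 0, 0], [0, 0, 0], 1],
    [[0, 0, 0], [0, 0, 0], 1],
    [[0, 0, 0], [0, 0, 0], 1],
  ],
)

```text
clock: 17.15
tcp_pos: [0.473, -0.1817, 0.1187]
orientation: [-0.0, 0.17, 0.985, 0.0]
wrist_force: [-0.3, -0.6, -3.3]
finger_gap: 0.0324
grip_force: 86.5
```

```bash
python3 - <<'E'
from h import *
np.set_printoptions(precision=4,suppress=True)
show()
w=env.read_camera('wrist'); s=env.read_camera('scene'); t=env.read_camera('top')
for d in env.landmark_of('block',s)[:1]+env.landmark_of('heater',s)[:1]+env.landmark_of('heater',t)[:1]: print(d['confidence'],np.array(d['centre']))
for d in env.regions_of('heater',t)[:1]: print(rect(d['mask'],t,.048))
o=cv2.resize(s['pixels'][165:265,170:285,::-1],(420,366),interpolation=2)[:300]
cv2.imwrite('pics/c8.png',np.hstack([w['pixels'][20:320,100:420,::-1],o]))
E
```

```text
y,z,tilt [  0.51 118.65   0.01] ends +y,-y [32.5 43.1] [-31.5  43. ] F [-0.3 -0.6 -3.3] M [-0.03 -0.01  0.02] gap 0.0324
0.78 [ 0.469  -0.1814  0.0699]
0.96 [ 0.4724 -0.1837  0.0031]
0.42 [ 0.6415 -0.4004 -0.0045]
((483.38787841796875, -115.00633239746094), (64.01313781738281, 151.70240783691406), 69.59955596923828)
```

View pics/c8.png

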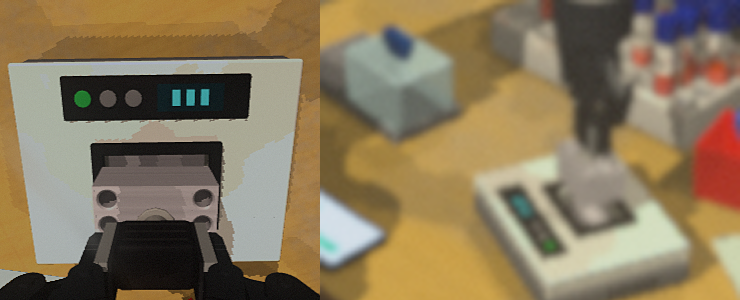

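The picture shows the block level about 19 mm above its well (at 160,190 in the left half). The heater is flat and has not moved, and the cover sits in the tray bay (at 395,85 in the right half). I'm handing in now.

```bash
python3 -c "
from workcell import env
print(env.hand_in())"
```

```text
the job is handed in; nothing more can be done
None
```

The clear cover is rim down in the empty tray bay, the block was rocked free and is held still and level about 19 mm above its well, the heater looks unmoved, and the job is handed in at about 17 s on the clock (no verdict was returned).

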